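# Dock the blender's battery pack

### The arm

A 7-joint arm with a two-finger parallel gripper is mounted at the origin on a cart in front of the work surface, level with it; the furniture and walls round the work are solid. World frame = base frame: x ahead of the robot, y to its left, z up, the work surface at z = 0. Lengths are in m, angles in rad, forces in N, time in s.
With the tool pointing down it reaches from about 0.4 to 0.85 m from the base axis. Payload 10.4 kg.
Tool frame: the origin (TCP) lies between the finger pads; the fingertips stand manip.tip_extent ahead of it and the grasp point (between the pads) lies 6 mm ahead of it (manip.tip_extent is the distance from the TCP to the fingertips, in m); z points along the fingers, y is the line along which they close (so a half turn about z gives the same grasp; the last joint's range is limited). The gripper opens to 85 mm and grips with 20 to 120 N. Pads are 22 mm wide; open, the fingers measure 114 mm over their backs; the gripper's body (76 mm by 85 mm) begins 54 mm behind the grasp point. The pads swing forward as they close: fully open they stand 13 mm farther back than shut.
Start: joints at [-1.288, 0.332, -0.065, 1.46, 0.022, 1.35, -0.088], TCP at [0.188, 0.596, 0.256] pointing down, gripper open.
Joint ranges: [-2.6, 2.6], [-0.5, 2.12], [-1.47, 1.34], [0.16, 2.42], [-1.27, 4.41], [0.06, 2.06], [-2.6, 2.6]. Speed limits (rad/s): [2.22, 2.22, 2.79, 2.79, 3.14, 3.14, 3.14].

### API

Orientations are given as a unit quaternion [x, y, z, w].
In Python, from workcell import get_obs, optics, workorder, manip gives the robot as it stands.
- The arm moves only by the tool jog_arm, never from a script. Its argument "increments" is a list of rows, each a list of 7 numbers: the shift along the tool's x, y, z in m, then the turn, a rotation vector about the tool's x, y, z in rad, then the opening, from -1 (shut) to 1 (fully open). A call has 1 to 5 rows; each row is the pose to reach, as a shift and turn from the pose commanded when the call began, along the tool's axes at that moment; what a row does not reach only later rows make up. A row lasts 1/12 s, in which the tool goes at most 41.7 mm and 7.16 degrees, less where a joint would pass 70% of its speed; a pose out of reach is approached as far as the arm can. A call with a gripper value outside its range is refused whole. The fingers move at their own pace and stop on an object; "grip_force" is the grip in N (left out, the last holds). Time passes only in rows, so rows that repeat a pose let the fingers close. It gives the time, the measured TCP pose, the force, the opening and the grip force at its end, in the units of the state.
- get_obs(): the state, without advancing time (a new reading comes with each control period).
- optics.camera(name): name is "side" or "top" or "wrist"; returns a dict with "color" (400x640x3 uint8, red, green, blue), "depth" (400x640 float32, m along the optical axis (not along the pixel's ray), 0 where there is no reading), "K" (3x3 intrinsics, pixels), "k1" (the pictures are not rectified: a ray, as slopes to the right and down, at radius r is drawn at 1 + k1 r^2 times it, then the intrinsics apply), "R" (3x3) and "t" (3): a world point X has camera coordinates R X + t. Camera axes: x right, y down, z forward; pixel columns grow to the right and rows downward; lengths in m; the calibration is good to about 2 mm. A picture is of the moment at which its call begins.
- workorder.hand_in(): hands the job in; it is judged then, once.
The state is a dict: "clock": time; "joint_pos": joint angles; "joint_velocities": joint speeds; "tau": joint torques, N m; "position": TCP position; "ee_rot": TCP orientation; "ft_force": force on the tool from outside, world axes, zero at the start; "torque": the same for the moment, N m; "grip_width": opening from 0.0 (shut) to 1.0 (fully open); "grasp_force": force on a finger pad.
Only numpy, scipy, OpenCV 4.12 (cv2) and the standard library are available. Lean on these libraries where they do the work, as an engineer would, in place of code of your own. Each camera call takes 0.05 s, during which the arm holds its last target. There are 200 camera calls.

### The job

Somebody put the small blue-and-white cup down on the charging dock. Stand the cup upright on the bare worktop, then lay the cordless blender's battery pack on the free end of the dock, nose towards the tower, and push it along under the two rails until it is fully home and the detent holds it. Leave the other things standing where they are.

Things in the scene. Friction and masses are not known exactly. Their poses are not given: they have to be found in the camera images.
- battery: Battery pack, 0.35 kg: grey body 100 long (x), 56 wide (y), 51 high; a black flange 9 thick along the foot of each long side makes the foot 72 wide (grip the 56 above it). Origin: centre of the underside; +x to the nose (flat end, three black slots). Other end: black thumb ridge on top, 59 high in all, and below it the flat rear face to push on, 50 behind the origin. Starts flat on the worktop.
- battery_nose (a point): Middle of the battery's nose face, 50 ahead of its origin, 25 up. Each flange has a rounded notch at mid-length for the detent.
- dock: Charging dock, fixed: white plate 250 (x) x 110 (y), 10 high. Origin: centre of the underside; battery is pushed to +x. At the +x end a white tower 122 high, face at x 85, with a hood forward to x 60 at heights 80 to 122 (battery fits under it, a gripper does not). From x -7 to the tower two aluminium rails: channel 75 wide, 11.5 high, lips over it 62 apart, tops 25.5 above the worktop.
- dock_landing (a point): Landing: the bare plate from x -125 to -38 of the dock, and there the battery's origin when laid down before pushing (plate top, 75 behind the dock's origin, axes as the dock). The rails' mouth flares from 75 wide at x -7 to about 92 at x -38, its walls 21.5 above the worktop. Mind the wall cabinet: front at world x 0.66, underside 464 above the worktop.
- dock_home (a point): Where the battery's origin is when home: on the plate top, 34.5 ahead of the dock's origin, axes as the dock; the nose is then 0.5 off the tower. Here a sprung roller in each rail clicks into the flange notch over the last 8 mm; pushing past it takes about 10 N.
- blue_cup: Espresso cup with a blue and white pattern, no handle, 50 across, 52 high, 0.1 kg, open top. Origin: centre of its underside, z up. Starts upright on the dock's landing.
- jam_jar: Bystander: dark jar with a gold lid, 68 across, 88 high. Origin: centre of its underside.
- cinnamon_jar: Bystander: slim spice jar with a red cap, 45 across, 106 high. Origin: centre of its underside.
- silver_tin: Bystander: silver tea tin, 63 (x) x 81 (y), 112 high. Origin: centre of its underside.
- black_cup: Bystander: espresso cup with a black and white pattern, 50 across, 52 high, on the worktop. Origin: centre of its underside.
Not all that is in view belongs to the job. What is shaped like the blue_cup but turquoise is not meant.

How it is judged:
By the outcome, as a careful person would: the job done as asked, in the order asked, and still so for the second after the job is handed in, with the robot touching nothing.
It also fails if it takes over 56 s, if anything falls off the work surface, if the arm or the gripper's body presses on something with over 40 N, if the wrist force passes 120 N, or if a joint passes its speed limit or range.

## Working session

There is one attempt and no reset: what is moved stays moved. The work goes in short steps, Python scripts to look and compute and a tool call to move; the robot and the scene stay as the last step left them, time stands still between calls to the robot, and variables do not carry over. Pictures are saved under pics/ and viewed, at most 10 in all, crops included, and the job is handed in when it is done.

Besides the shell and the picture viewer there is one more tool, called as name(argument=value, ...), one argument or row to a line, values as JSON. jog_arm: Moves the arm, as the interface text tells. Its arguments: {"type":"object","properties":{"increments":{"type":"array"},"grip_force":{"type":"number"}},"required":["increments"]}

```bash
ls; mkdir -p pics
python3 - <<'E'
from workcell import get_obs, optics, workorder, manip
import cv2,numpy as np
print(get_obs(), manip.tip_extent)
for n in ["side","top","wrist"]:
    c=optics.camera(n); np.savez(f"{n}0.npz",**{k:c[k] for k in ("color","depth","K","k1","R","t")})
    cv2.imwrite(f"pics/{n}0.png",c["color"][:,:,::-1]); print(n,c["K"].tolist(),c["k1"],(-c["R"].T@c["t"]).round(3),c["R"].round(2).tolist())
E
```

```text
pics
{'clock': 0.0, 'joint_pos': array([-1.28762385,  0.33285145, -0.06465936,  1.46095072,  0.0215992 ,
        1.34990679, -0.08850936]), 'joint_velocities': array([-0.00074943, -0.00044511, -0.00044266,  0.00173953,  0.00163282,
        0.00026688,  0.00078973]), 'tau': array([-8.39504137e-04, -6.25450373e+01,  4.87658079e-02, -3.91606307e+01,
        1.62073423e-02,  9.84915532e-03, -3.71363262e-05]), 'position': array([0.18806636, 0.5956711 , 0.25552407]), 'ee_rot': array([ 1.52304527e-01,  9.88333358e-01, -7.07278281e-04, -6.86659357e-05]), 'ft_force': array([ 0.0142818 ,  0.13559814, -0.07941021]), 'torque': array([ 0.0568209 ,  0.02593881, -0.00328331]), 'grasp_force': 0.0, 'grip_width': 1.0006560889862006} 0.025
side [[425.00679110491313, 0.0, 315.516321602161], [0.0, 425.00679110491313, 202.2318111923949], [0.0, 0.0, 1.0]] -0.03243728787345138 [0.132 1.014 0.974] [[-0.87, -0.49, -0.01], [-0.36, 0.65, -0.67], [0.34, -0.58, -0.74]]
top [[499.849891152813, 0.0, 318.88782217563937], [0.0, 499.849891152813, 205.4738018125598], [0.0, 0.0, 1.0]] -0.09350481619415289 [0.31  0.327 1.241] [[0.02, -1.0, 0.0], [-0.98, -0.02, -0.19], [0.19, 0.0, -0.98]]
wrist [[350.8591977099792, 0.0, 315.9254541922588], [0.0, 350.8591977099792, 191.99640019576293], [0.0, 0.0, 1.0]] -0.06559307156789733 [0.113 0.62  0.373] [[0.3, 0.95, -0.0], [0.91, -0.29, 0.31], [0.3, -0.1, -0.95]]
```

View pics/top0.png

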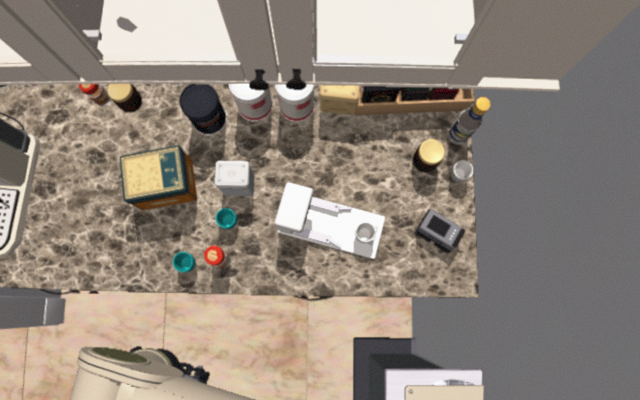

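View pics/side0.png

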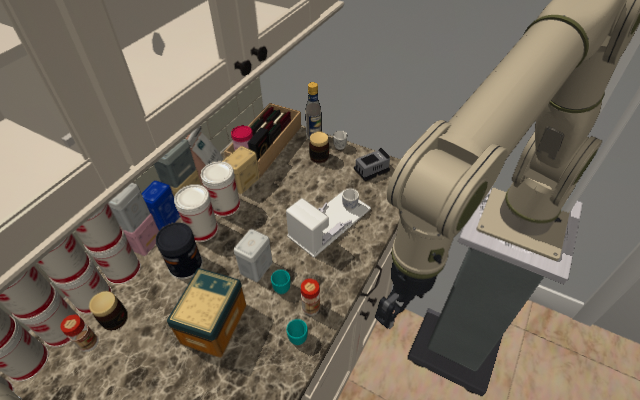

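The top view shows the dock at about (330,222) with the tower to the left at (293,210), i.e. toward +y. The cup is on the landing at (365,233), the battery at (440,230), the jam jar at (430,153) and a cup at (462,171). The side view agrees.

```bash
cat > h.py <<'E'
import numpy as np, cv2
from scipy.spatial.transform import Rotation as Ro
def load(n): return dict(np.load(n))
def rays(c,uv):
    D=np.array([c["k1"],0,0,0,0],float)
    p=cv2.undistortPoints(np.asarray(uv,float).reshape(-1,1,2),c["K"],D)[:,0]
    return np.c_[p,np.ones(len(p))]
def cloud(c):
    v,u=np.mgrid[:400,:640]
    X=rays(c,np.c_[u.ravel(),v.ravel()])*c["depth"].reshape(-1,1)
    X=(X-c["t"])@c["R"]; X[c["depth"].ravel()==0]=np.nan
    return X.reshape(400,640,3)
def onplane(c,uv,z):
    d=rays(c,uv)@c["R"]; o=-c["R"].T@c["t"]
    return o+d*((z-o[2])/d[:,2])[:,None]
E
python3 - <<'E'
from h import *
c=load("top0.npz");P=cloud(c);hsv=cv2.cvtColor(c["color"],cv2.COLOR_RGB2HSV)
for u,v in [(400,180),(330,260),(365,233),(293,205),(440,230),(462,171),(430,150),(233,170),(213,255),(225,217),(183,262)]: print((u,v),P[v,u].round(3),hsv[v,u])
def rect(name,m):
    m=m.astype(np.uint8); n,l,s,_=cv2.connectedComponentsWithStats(m); i=1+s[1:,4].argmax()
    p=P[l==i]; r=cv2.minAreaRect(p[:,:2].astype(np.float32)*1000); print(name,s[i],p[:,2].mean().round(4),np.round(r[0],1),np.round(r[1],1),r[2])
v,u=np.mgrid[:400,:640]; z=P[:,:,2]
rect("tower",(abs(z-.122)<.012)&(u>265)&(u<325)&(v>180)&(v<245))
rect("plate+rails",(z>.005)&(z<.04)&(hsv[:,:,2]>110)&(hsv[:,:,1]<60)&(u>270)&(u<390)&(v>180)&(v<262))
rect("dock all",(z>.005)&(z<.14)&(u>265)&(u<395)&(v>175)&(v<270))
rect("batt",(z>.035)&(z<.08)&(u>405)&(u<475)&(v>195)&(v<260))
rect("battfoot",(z>.006)&(z<.08)&(u>405)&(u<475)&(v>195)&(v<260))
rect("cup",(z>.045)&(z<.09)&(u>345)&(u<385)&(v>210)&(v<252))
rect("cup2",(z>.03)&(z<.09)&(u>449)&(u<480)&(v>155)&(v<190))
a=cv2.resize(c["color"][130:280,260:490],None,fx=3.4,fy=3.4,interpolation=cv2.INTER_CUBIC)
cv2.imwrite("pics/crop1.png",a[:,:,::-1])
w=(abs(z)<.006)&(v>80); print("edge of worktop",np.nanpercentile(P[w],[.5,99.5],axis=0))
E
```

```text
(400, 180) [0.616 0.123 0.006] [ 17  55 139]
(330, 260) [0.411 0.299 0.002] [ 17  57 170]
(365, 233) [0.478 0.213 0.016] [ 15  17 178]
(293, 205) [0.525 0.387 0.121] [ 60   1 250]
(440, 230) [0.483 0.035 0.052] [140  19  40]
(462, 171) [ 0.642 -0.037  0.009] [ 15  23 180]
(430, 150) [0.674 0.061 0.083] [ 22  95 245]
(233, 170) [0.608 0.53  0.113] [ 14  18 235]
(213, 255) [0.409 0.568 0.108] [ 18 110 235]
(225, 217) [0.513 0.562 0.014] [ 89 195 119]
(183, 262) [0.399 0.663 0.006] [ 90 191 120]
tower [ 274  182   39   50 1283] 0.1218 [523.3 386.9] [ 66.2 104.6] 75.47267150878906
plate+rails [ 277  197  108   62 3019] 0.013 [499.8 296.2] [253.4 113.1] 75.84024047851562
dock all [ 274  182  111   77 4752] 0.0456 [509.3 293.8] [253.5 135.2] 75.2554702758789
batt [419 209  46  41 985] 0.0508 [486.6  29.6] [99.5 57.4] 58.14208221435547
battfoot [ 415  209   50   45 1211] 0.0441 [485.9  29.8] [99.9 71.7] 57.79964065551758
cup [355 222  21  21 128] 0.0577 [474.8 217.8] [47.7 48. ] 34.161773681640625
cup2 [451 160  22  21 196] 0.0448 [635.6 -26.8] [49.  49.3] 0.20584174990653992
edge of worktop [[ 0.11477818 -0.06967909 -0.00535199]
 [ 0.86990854  1.18032193  0.00575395]]
```

View pics/crop1.png

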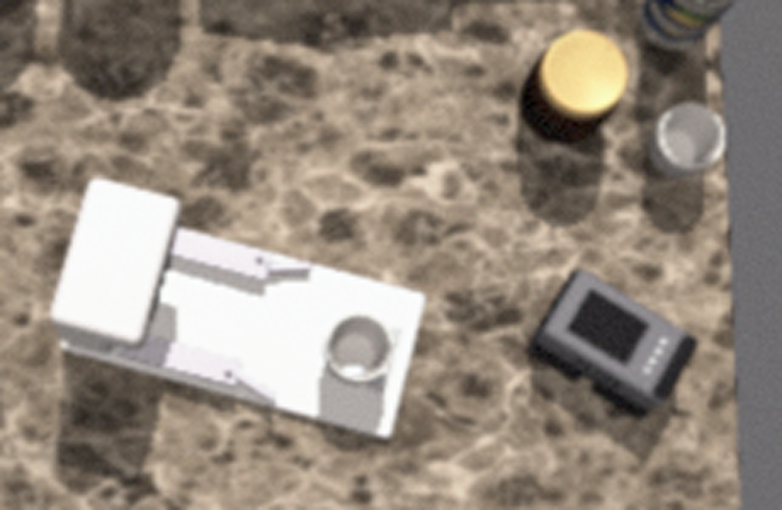

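The crop shows the cup at crop (360,348) on the landing end and the rails at crop (215,250) and (200,360). On the battery, the black thumb ridge is at crop (680,365), so the nose points up-left (yaw about 58°). The dock comes out at about (0.500,0.297) with yaw 75.6°, and the sizes match what was given.

```bash
cat > plan.py <<'E'
import sys; from h import *; from workcell import get_obs
# target x y z (m), world heading of tool y (deg); prints tool-frame increment
def inc(x,y,z,yd):
    o=get_obs(); R=Ro.from_quat(o["ee_rot"]); a=np.radians(yd)
    Y=np.array([np.cos(a),np.sin(a),0]); Z=np.array([0,0,-1.]); X=np.cross(Y,Z)
    T=Ro.from_matrix(np.c_[X,Y,Z])
    return R.inv().apply(np.array([x,y,z])-o["position"]), (R.inv()*T).as_rotvec(), o
if __name__=="__main__":
    s,r,o=inc(*map(float,sys.argv[1:5])); print(s.round(4),r.round(3),"t",round(o["clock"],2),o["position"].round(4),"q",o["joint_pos"].round(2),"F",o["ft_force"].round(1),"w",round(o["grip_width"],3),round(o["grasp_force"],1))
E
python3 plan.py .475 .218 .18 -14.4
```

```text
[-0.3873 -0.2738  0.076 ] [-1.000e-03  1.000e-03  1.516e+00] t 0.15 [0.1881 0.5957 0.2557] q [-1.29  0.33 -0.06  1.46  0.02  1.35 -0.09] F [-0.1 -0.7 -0.1] w 1.002 0.0
```

jog_arm(
  increments=[
    [-0.387,-0.274,0,0,0,1.516,1],
    [-0.387,-0.274,0,0,0,1.516,1],
    [-0.387,-0.274,0,0,0,1.516,1],
    [-0.387,-0.274,0,0,0,1.516,1],
    [-0.387,-0.274,0,0,0,1.516,1],
  ],
)

```text
clock: 0.57
position: [0.3149, 0.4281, 0.2562]
ee_rot: [0.452, 0.892, -0.0, -0.0]
ft_force: [0.9, 0.2, 0.8]
grip_width: 1.004
grasp_force: 0.0
```

```bash
python3 plan.py .475 .218 .15 -14.4
```

```text
[-0.2642  0.0046  0.1061] [-0.    -0.     0.885] t 0.57 [0.3149 0.4281 0.2562] q [-1.12  0.12  0.1   1.72 -0.01  1.3  -0.38] F [0.9 0.2 0.8] w 1.004 0.0
```

jog_arm(
  increments=[
    [-0.264,0.005,0.04,0,0,0.885,1],
    [-0.264,0.005,0.06,0,0,0.885,1],
    [-0.264,0.005,0.08,0,0,0.885,1],
    [-0.264,0.005,0.1,0,0,0.885,1],
    [-0.264,0.005,0.106,0,0,0.885,1],
  ],
)

```text
clock: 0.98
position: [0.4346, 0.2741, 0.1881]
ee_rot: [0.704, 0.71, 0.001, 0.0]
ft_force: [0.8, 0.3, -0.0]
grip_width: 1.002
grasp_force: 0.0
```

```bash
python3 plan.py .475 .218 .15 -14.4
```

```text
[-0.0565  0.0399  0.0381] [ 0.001 -0.001  0.26 ] t 0.98 [0.4346 0.2741 0.1881] q [-0.92  0.13  0.3   1.86 -0.04  1.15 -0.61] F [ 0.8  0.3 -0. ] w 1.002 0.0
```

jog_arm(
  increments=[
    [-0.0565,0.04,0.038,0,0,0.26,1],
    [-0.0565,0.04,0.038,0,0,0.26,1],
    [-0.0565,0.04,0.038,0,0,0.26,1],
    [-0.0565,0.04,0.038,0,0,0.26,1],
    [-0.0565,0.04,0.038,0,0,0.26,1],
  ],
)

```text
clock: 1.4
position: [0.474, 0.2206, 0.1502]
ee_rot: [0.788, 0.616, -0.0, -0.0]
ft_force: [-0.8, 0.9, 0.2]
grip_width: 0.998
grasp_force: 0.0
```

```bash
python3 plan.py .475 .218 .05 -14.4
python3 - <<'E'
from workcell import optics
import cv2,numpy as np
c=optics.camera("wrist"); np.savez("w1.npz",**{k:c[k] for k in ("color","depth","K","k1","R","t")})
cv2.imwrite("pics/w1.png",c["color"][:,:,::-1])
E
```

```text
[-0.0023  0.0016  0.1002] [-0.    -0.     0.008] t 1.4 [0.474  0.2206 0.1502] q [-0.85  0.2   0.37  1.88 -0.08  1.08 -0.7 ] F [-0.8  0.9  0.2] w 0.998 0.0
```

View pics/w1.png

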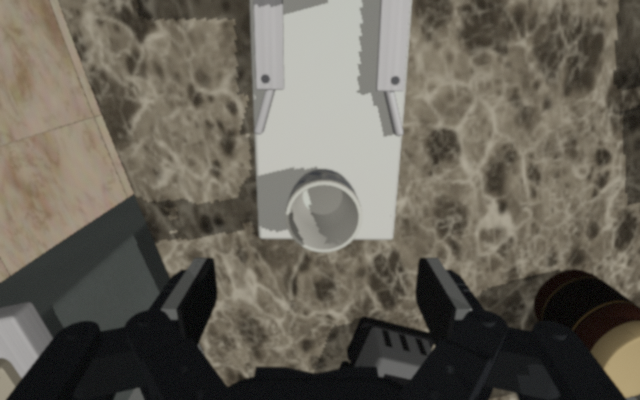

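The wrist view shows the dock square to the image, with the rails at the top (265,80) and (395,80). The cup is at (323,215), centred between the fingers, and the battery's nose slots are at (405,345). I'll use this view to refine the dock and cup, then grasp.

Run:
```python
from h import *
c=load("w1.npz");P=cloud(c);z=P[:,:,2];hsv=cv2.cvtColor(c["color"],cv2.COLOR_RGB2HSV)
v,u=np.mgrid[:400,:640]
cup=(z>.054)&(z<.07)&(u>270)&(u<380)&(v>150)&(v<265); p=P[cup]; r=cv2.minEnclosingCircle(p[:,:2].astype(np.float32)); print("cup",r,p[:,2].max())
a=np.radians(75.6);ex=np.array([np.cos(a),np.sin(a)]);ey=np.array([-ex[1],ex[0]]);o=np.array([.500,.2972])
pl=(z>.006)&(z<.035)&(u>240)&(u<420)&(v<255)&(hsv[:,:,1]<40); q=(P[pl][:,:2]-o); X=q@ex; Y=q@ey
for lo in np.arange(-.13,.04,.015):
    m=(X>lo)&(X<lo+.015)
    if m.sum()>20: print(round(lo+.0075,3),np.percentile(Y[m],[.5,99.5]).round(4),np.percentile(P[pl][m][:,2],[5,50,95]).round(4))
m=(abs(Y)<.04); print("end x",np.percentile(X[m],[.2,.5,1]))
```

```text
cup ((0.47816088795661926, 0.2150833159685135), 0.024970436468720436) 0.06360868747348952
-0.122 [-0.0573  0.0513] [0.0083 0.0096 0.0107]
-0.108 [-0.0569  0.0508] [0.0085 0.0099 0.0325]
-0.092 [-0.057   0.0506] [0.0086 0.0108 0.0304]
-0.078 [-0.057   0.0508] [0.0087 0.01   0.0179]
-0.062 [-0.057   0.0506] [0.0087 0.0099 0.0113]
-0.048 [-0.057   0.0506] [0.0086 0.0098 0.0109]
-0.033 [-0.0568  0.0507] [0.0086 0.0099 0.0211]
-0.018 [-0.0574  0.0505] [0.0085 0.0098 0.0211]
-0.003 [-0.0571  0.0507] [0.0086 0.0102 0.0261]
0.013 [-0.0573  0.0508] [0.0086 0.0103 0.026 ]
0.027 [-0.0574  0.0506] [0.0085 0.0104 0.026 ]
0.042 [-0.0573  0.0504] [0.0085 0.0101 0.0259]
end x [-0.12378654 -0.121869   -0.11855542]
```

jog_arm(
  increments=[
    [-0.002,0.002,0.04,0,0,0,1],
    [-0.002,0.002,0.08,0,0,0,1],
    [-0.002,0.002,0.1,0,0,0,1],
    [-0.002,0.002,0.1,0,0,0,-0.2],
    [-0.002,0.002,0.1,0,0,0,-0.5],
  ],
  grip_force=25,
)

```text
clock: 1.87
position: [0.4751, 0.2186, 0.0504]
ee_rot: [0.787, 0.616, -0.0, -0.0]
ft_force: [0.6, -0.4, 1.7]
grip_width: 0.753
grasp_force: 0.0
```

jog_arm(
  increments=[
    [0,0,0,0,0,0,-0.5],
    [0,0,0,0,0,0,-0.5],
    [0,0,0,0,0,0,-0.5],
    [0,0,0,0,0,0,-0.5],
    [0,0,0,0,0,0,-0.5],
  ],
  grip_force=25,
)

```text
clock: 2.28
position: [0.4769, 0.2187, 0.0522]
ee_rot: [0.788, 0.616, 0.002, -0.0]
ft_force: [-0.6, 1.0, 8.0]
grip_width: 0.561
grasp_force: 25.7
```

jog_arm(
  increments=[
    [0,0,-0.03,0,0,0,-0.5],
    [0,0,-0.05,0,0,0,-0.5],
    [0,0.02,-0.06,0,0,0,-0.5],
    [0,0.06,-0.06,0,0,0,-0.5],
    [0,0.09,-0.06,0,0,0,-0.5],
  ],
)

```text
clock: 2.7
position: [0.5655, 0.1961, 0.1126]
ee_rot: [0.788, 0.616, 0.002, 0.0]
ft_force: [1.2, -1.3, -1.4]
grip_width: 0.558
grasp_force: 26.5
```

```bash
python3 plan.py .605 .188 .044 -14.4
```

```text
[0.0014 0.0401 0.0687] [ 0.003 -0.003  0.008] t 2.7 [0.5655 0.1961 0.1126] q [-0.73  0.41  0.39  1.72 -0.18  1.05 -0.52] F [ 1.2 -1.3 -1.4] w 0.558 26.5
```

jog_arm(
  increments=[
    [0,0.03,0.0,0,0,0,-0.5],
    [0,0.04,0.03,0,0,0,-0.5],
    [0,0.04,0.05,0,0,0,-0.5],
    [0,0.04,0.062,0,0,0,-0.5],
    [0,0.04,0.067,0,0,0,-0.5],
  ],
)

```text
clock: 3.12
position: [0.601, 0.186, 0.0419]
ee_rot: [0.788, 0.615, -0.001, -0.0]
ft_force: [-4.4, -3.2, 20.8]
grip_width: 0.56
grasp_force: 26.5
```

jog_arm(
  increments=[
    [0,0,0,0,0,0,-0.5],
    [0,0,0.001,0,0,0,-0.5],
  ],
)

```text
clock: 3.28
position: [0.6021, 0.1867, 0.0434]
ee_rot: [0.788, 0.616, 0.001, 0.0]
ft_force: [0.5, 0.2, -0.8]
grip_width: 0.556
grasp_force: 26.2
```

jog_arm(
  increments=[
    [0,0,0.001,0,0,0,-0.5],
    [0,0,0.0015,0,0,0,-0.5],
    [0,0,0.0015,0,0,0,-0.5],
  ],
)

```text
clock: 3.53
position: [0.6023, 0.1867, 0.0421]
ee_rot: [0.788, 0.616, 0.001, -0.0]
ft_force: [-1.3, 0.3, 5.1]
grip_width: 0.557
grasp_force: 26.2
```

jog_arm(
  increments=[
    [0,0,0,0,0,0,0.3],
    [0,0,0,0,0,0,0.6],
    [0,0,0,0,0,0,0.8],
    [0,0,0,0,0,0,0.8],
    [0,0,0,0,0,0,0.8],
  ],
)

```text
clock: 3.95
position: [0.6018, 0.186, 0.0406]
ee_rot: [0.788, 0.615, -0.0, -0.0]
ft_force: [-0.0, -0.3, 0.1]
grip_width: 0.901
grasp_force: 0.0
```

jog_arm(
  increments=[
    [0,0,-0.03,0,0,0,0.8],
    [0,0,-0.07,0,0,0,0.8],
    [0,0,-0.11,0,0,0,1],
    [0,0,-0.11,0,0,0,1],
    [0,0,-0.11,0,0,0,1],
  ],
)

```text
clock: 4.37
position: [0.6027, 0.1867, 0.153]
ee_rot: [0.788, 0.616, 0.002, 0.0]
ft_force: [0.1, -0.4, -0.5]
grip_width: 1.003
grasp_force: 0.0
```

```bash
python3 plan.py .486 .03 .15 -32
python3 - <<'E'
from workcell import optics
from h import *
c=optics.camera("top");P=cloud(c);z=P[:,:,2];
cv2.imwrite("pics/top2.png",c["color"][:,:,::-1])
m=(z>.035)&(z<.06)&(P[:,:,0]>.56)&(P[:,:,0]<.65)&(P[:,:,1]>.14)&(P[:,:,1]<.24)
print(m.sum(),cv2.minEnclosingCircle(P[m][:,:2].astype(np.float32)) if m.sum()>5 else 0, np.percentile(P[m][:,2],95))
E
```

```text
[-0.1803 -0.0753  0.0023] [ 0.002 -0.003  0.314] t 4.37 [0.6027 0.1867 0.153 ] q [-0.69  0.43  0.41  1.59 -0.18  1.15 -0.48] F [ 0.1 -0.4 -0.5] w 1.003 0.0
45 ((0.5995071530342102, 0.1857060343027115), 0.024400286376476288) 0.0545000482084581
```

jog_arm(
  increments=[
    [-0.18,-0.075,0,0,0,0.314,1],
    [-0.18,-0.075,0,0,0,0.314,1],
    [-0.18,-0.075,0,0,0,0.314,1],
    [-0.18,-0.075,0,0,0,0.314,1],
    [-0.18,-0.075,0,0,0,0.314,1],
  ],
)

```text
clock: 4.83
position: [0.4825, 0.0264, 0.1489]
ee_rot: [0.875, 0.483, -0.002, -0.0]
ft_force: [-1.2, -0.9, 1.2]
grip_width: 1.0
grasp_force: 0.0
```

```bash
python3 plan.py .488 .03 .17 -32
cat > wb.py <<'E'
from workcell import optics,get_obs
from h import *
c=optics.camera("wrist"); np.savez("w2.npz",**{k:c[k] for k in ("color","depth","K","k1","R","t")}); P=cloud(c);z=P[:,:,2]
cv2.imwrite("pics/w2.png",c["color"][:,:,::-1])
near=(abs(P[:,:,0]-.488)<.08)&(abs(P[:,:,1]-.03)<.08)
for lo,hi in [(.045,.056),(.006,.056),(.045,.068),(.056,.068)]:
    m=near&(z>lo)&(z<hi); p=P[m]
    if len(p)>20:
        r=cv2.minAreaRect(p[:,:2].astype(np.float32)*1000); print(lo,hi,len(p),p[:,2].mean().round(4),np.round(r[0],1),np.round(r[1],1),round(r[2],1))
E
python3 wb.py
```

```text
[ 0.006   0.0027 -0.0211] [-0.002  0.003 -0.003] t 4.83 [0.4825 0.0264 0.1489] q [-0.66  0.11  0.55  1.98 -0.07  1.07 -0.65] F [-1.2 -0.9  1.2] w 1.0 0.0
0.045 0.056 11325 0.0508 [489.9  26.9] [98.4 56.3] 58.7
0.006 0.056 12845 0.0465 [489.7  26.8] [99.6 72.2] 58.8
0.045 0.068 12333 0.0513 [489.9  26.9] [98.4 56.3] 58.7
0.056 0.068 1008 0.0575 [467.8  -9.8] [12.3 48.6] 58.4
```

View pics/w2.png

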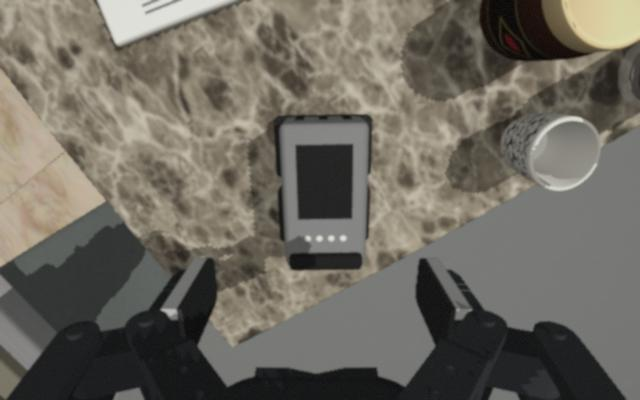

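The wrist view shows the battery between the fingers with the ridge at the rear (325,262), the nose slots at the front (322,118), and nothing near either side. Measured size is 98x56 with the top at 51 mm, as given, and yaw is 58.6°.

```bash
python3 plan.py .489 .028 .042 -31.4
```

```text
[0.0098 0.0045 0.1068] [-0.003  0.004 -0.018] t 4.88 [0.4805 0.0223 0.1489] q [-0.66  0.11  0.55  1.99 -0.06  1.07 -0.64] F [ 1.  -5.5 -0.9] w 1.0 0.0
```

jog_arm(
  increments=[
    [0.005,0.003,0.02,0,0,-0.018,1],
    [0.005,0.003,0.02,0,0,-0.018,1],
    [0.005,0.003,0.02,0,0,-0.018,1],
    [0.005,0.003,0.02,0,0,-0.018,1],
  ],
)

```text
clock: 5.22
position: [0.4904, 0.0324, 0.1304]
ee_rot: [0.87, 0.492, -0.001, 0.0]
ft_force: [0.4, 0.4, 0.1]
grip_width: 0.998
grasp_force: 0.0
```

```bash
python3 wb.py; python3 plan.py .489 .028 .042 -31.4
```

```text
0.045 0.056 12701 0.0508 [489.8  26.6] [99.  56.2] 58.9
0.006 0.056 14511 0.0466 [489.8  26.8] [99.5 72.3] 58.8
0.045 0.068 13835 0.0513 [489.8  26.6] [99.  56.2] 58.9
0.056 0.068 1134 0.0575 [467.6 -10.4] [12.2 48.9] 58.9
[-0.0046  0.0008  0.0887] [-0.     0.001  0.007] t 5.27 [0.4907 0.0324 0.1307] q [-0.65  0.16  0.54  1.98 -0.1   1.03 -0.61] F [ 0.   0.1 -0.3] w 0.999 0.0
```

jog_arm(
  increments=[
    [-0.005,0.001,0.03,0,0,0.007,1],
    [-0.005,0.001,0.06,0,0,0.007,1],
    [-0.005,0.001,0.08,0,0,0.007,1],
    [-0.005,0.001,0.088,0,0,0.007,1],
    [-0.005,0.001,0.088,0,0,0.007,1],
  ],
  grip_force=50,
)

```text
clock: 5.68
position: [0.488, 0.0274, 0.0414]
ee_rot: [0.872, 0.49, -0.002, -0.0]
ft_force: [-0.5, 0.4, 0.7]
grip_width: 1.001
grasp_force: 0.0
```

jog_arm(
  increments=[
    [0,0,0,0,0,0,0.2],
    [0,0,0,0,0,0,-0.4],
    [0,0,0,0,0,0,-0.4],
    [0,0,0,0,0,0,-0.4],
    [0,0,0,0,0,0,-0.4],
  ],
  grip_force=50,
)

```text
clock: 6.1
position: [0.49, 0.0278, 0.0442]
ee_rot: [0.872, 0.489, 0.001, 0.0]
ft_force: [-2.6, -0.1, 5.4]
grip_width: 0.648
grasp_force: 53.2
```

jog_arm(
  increments=[
    [0,0,-0.02,0,0,0,-0.4],
    [0,0,-0.05,0,0,0,-0.4],
    [0,0,-0.08,0,0,0,-0.4],
    [0,0,-0.09,0,0,0,-0.4],
    [0,0,-0.09,0,0,0,-0.4],
  ],
)

```text
clock: 6.52
position: [0.4905, 0.0278, 0.1353]
ee_rot: [0.872, 0.489, 0.003, 0.0]
ft_force: [-0.3, -0.3, -4.0]
grip_width: 0.649
grasp_force: 56.4
```

```bash
python3 plan.py .484 .223 .13 -14.4
```

```text
[ 0.1632 -0.1072  0.0057] [ 0.004 -0.004 -0.297] t 6.52 [0.4905 0.0278 0.1353] q [-0.66  0.15  0.55  1.98 -0.09  1.03 -0.61] F [-0.3 -0.3 -4. ] w 0.649 56.4
```

jog_arm(
  increments=[
    [0.04,-0.025,0,0,0,-0.1,-0.4],
    [0.08,-0.05,0,0,0,-0.2,-0.4],
    [0.12,-0.08,0,0,0,-0.297,-0.4],
    [0.15,-0.1,0,0,0,-0.297,-0.4],
    [0.163,-0.107,0.005,0,0,-0.297,-0.4],
  ],
)

```text
clock: 6.93
position: [0.4808, 0.2268, 0.1264]
ee_rot: [0.789, 0.615, -0.0, -0.001]
ft_force: [1.0, 0.7, -4.4]
grip_width: 0.648
grasp_force: 56.3
```

jog_arm(
  increments=[
    [0,0,0,0,0,0,-0.4],
    [0,0,0,0,0,0,-0.4],
    [0,0,0,0,0,0,-0.4],
  ],
)

```text
clock: 7.18
position: [0.4818, 0.2214, 0.126]
ee_rot: [0.79, 0.613, -0.001, 0.0]
ft_force: [0.7, -0.9, -4.7]
grip_width: 0.646
grasp_force: 56.0
```

```bash
python3 plan.py .484 .224 .13 -14.4
cat > wd.py <<'E'
from workcell import optics,get_obs
from h import *
import sys
c=optics.camera("wrist"); P=cloud(c);z=P[:,:,2];hsv=cv2.cvtColor(c["color"],cv2.COLOR_RGB2HSV)
cv2.imwrite("pics/%s.png"%sys.argv[1],c["color"][:,:,::-1])
a=np.radians(75.6);ex=np.array([np.cos(a),np.sin(a)]);ey=np.array([-ex[1],ex[0]]);o=np.array([.5025,.2967])
q=P[:,:,:2]-o; X=q@ex; Y=q@ey
near=(abs(Y)<.08)&(X>-.14)&(X<.13)
pl=near&(z>.006)&(z<.035)&(hsv[:,:,1]<40)&(hsv[:,:,2]>120)
for lo in np.arange(-.12,.06,.03):
    m=pl&(X>lo)&(X<lo+.03)
    if m.sum()>50: print("plate",round(lo+.015,3),np.percentile(Y[m],[.5,99.5]).round(4),np.percentile(z[m],[5,95]).round(4))
g=get_obs()["position"]; print("tcp dock xy",(g[:2]-o)@ex,(g[:2]-o)@ey,g[2])
zt=float(sys.argv[2]); m=near&(abs(z-zt)<.006)&(hsv[:,:,2]<150)&(abs(Y)<.045)
n,l,s,_=cv2.connectedComponentsWithStats(m.astype(np.uint8)); i=1+s[1:,4].argmax(); m=l==i
r=cv2.minAreaRect(np.c_[X[m],Y[m]].astype(np.float32)*1000); print("batt top",m.sum(),z[m].mean(),np.round(r,1) if 0 else r)
E
python3 wd.py w3 .141
```

```text
[ 0.0031  0.0015 -0.004 ] [-0.002  0.002  0.   ] t 7.18 [0.4818 0.2214 0.126 ] q [-0.86  0.25  0.38  1.88 -0.11  1.04 -0.68] F [ 0.7 -0.9 -4.7] w 0.646 56.0
plate -0.045 [-0.0549  0.0529] [0.0086 0.0206]
plate -0.015 [-0.0549  0.0531] [0.0086 0.0252]
plate 0.015 [-0.0547  0.0529] [0.0086 0.026 ]
plate 0.045 [-0.0549  0.0529] [0.0086 0.026 ]
tcp dock xy -0.07850666209328346 0.0008378700978970421 0.12642321469299117
batt top 944 0.1407057197201832 ((-77.09416198730469, -33.87920379638672), (13.904207229614258, 24.606840133666992), 89.4247817993164)
```

View pics/w3.png

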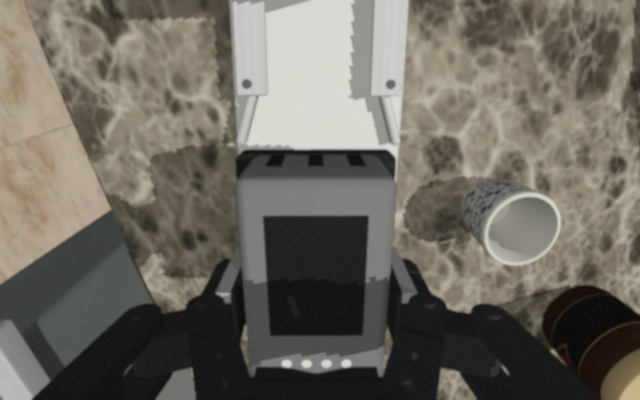

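The wrist view shows the battery held level and square, with its nose (slots at 320,160) facing the rails, and the cup upright at (520,225). I'll re-measure the battery at the right height.

```bash
sed -i 's/&(hsv\[:,:,2\]<150)&(abs(Y)<.045)/\&(abs(Y)<.045)/; s/abs(z-zt)<.006/abs(z-zt)<.004/' wd.py; python3 wd.py w4 .134 | tail -2; python3 plan.py .4845 .223 .13 -14.4
```

```text
tcp dock xy -0.07852219653857709 0.0005638421951321415 0.12682804363146302
batt top 29135 0.13292794081148576 ((-73.68780517578125, -0.2093963623046875), (86.8885269165039, 82.72113037109375), 0.4657282829284668)
[ 0.0027  0.0015 -0.0032] [-0.001  0.001 -0.002] t 7.28 [0.4824 0.2208 0.1268] q [-0.86  0.25  0.39  1.88 -0.11  1.04 -0.68] F [ 0.1  0.2 -5.3] w 0.647 56.0
```

jog_arm(
  increments=[
    [0.003,0.001,0.02,0,0,0,-0.4],
    [0.003,0.001,0.04,0,0,0,-0.4],
    [0.003,0.001,0.06,0,0,0,-0.4],
    [0.003,0.001,0.068,0,0,0,-0.4],
    [0.003,0.001,0.068,0,0,0,-0.4],
  ],
)

```text
clock: 7.7
position: [0.4832, 0.2234, 0.0578]
ee_rot: [0.791, 0.612, -0.002, -0.0]
ft_force: [-0.8, -0.3, -3.5]
grip_width: 0.646
grasp_force: 56.0
```

jog_arm(
  increments=[
    [0,0,0.001,0,0,0,-0.4],
    [0,0,0.002,0,0,0,-0.4],
    [0,0,0.003,0,0,0,-0.4],
    [0,0,0.003,0,0,0,-0.4],
  ],
)

```text
clock: 8.03
position: [0.4846, 0.2252, 0.0573]
ee_rot: [0.79, 0.613, 0.001, -0.0]
ft_force: [0.1, 0.4, -4.6]
grip_width: 0.648
grasp_force: 56.0
```

jog_arm(
  increments=[
    [0,0,0.001,0,0,0,-0.4],
    [0,0,0.002,0,0,0,-0.4],
    [0,0,0.003,0,0,0,-0.4],
    [0,0,0.003,0,0,0,-0.4],
  ],
)

```text
clock: 8.37
position: [0.4843, 0.2251, 0.0543]
ee_rot: [0.79, 0.613, 0.0, -0.0]
ft_force: [-3.1, -1.2, 4.1]
grip_width: 0.644
grasp_force: 57.2
```

```bash
python3 plan.py .4845 .224 .0545 -14.4; python3 wd.py w5 .061|tail -2
```

```text
[-0.001   0.0004 -0.0002] [-0.    -0.001  0.   ] t 8.37 [0.4843 0.2251 0.0543] q [-0.83  0.36  0.36  1.92 -0.16  0.89 -0.64] F [-3.1 -1.2  4.1] w 0.644 57.2
tcp dock xy -0.07383711544710016 -0.00021345038013542358 0.05427756529684775
batt top 29575 0.0607584600768643 ((-68.93801879882812, -1.2551765441894531), (87.74916076660156, 82.94489288330078), 0.771812915802002)
```

jog_arm(
  increments=[
    [0,0,0,0,0,0,0.2],
    [0,0,0,0,0,0,0.6],
    [0,0,0,0,0,0,0.6],
    [0,0,0,0,0,0,0.6],
  ],
)

```text
clock: 8.75
position: [0.4845, 0.2252, 0.0538]
ee_rot: [0.79, 0.613, 0.0, 0.0]
ft_force: [0.1, 0.5, -0.3]
grip_width: 0.799
grasp_force: 0.0
```

jog_arm(
  increments=[
    [0,0,-0.04,0,0,0,0.6],
    [0,0,-0.08,0,0,0,0.6],
    [-0.04,0,-0.08,0,0,0,0],
    [-0.08,0,-0.08,0,0,0,-1],
    [-0.08,0,-0.08,0,0,0,-1],
  ],
)

```text
clock: 9.17
position: [0.4637, 0.1406, 0.134]
ee_rot: [0.792, 0.61, -0.0, 0.0]
ft_force: [1.0, -1.5, -0.3]
grip_width: 0.382
grasp_force: 0.0
```

```bash
python3 plan.py .464 .149 .05 -14.4; python3 wd.py w6 .061
python3 - <<'E'
from workcell import optics
from h import *
c=optics.camera("top");P=cloud(c);z=P[:,:,2];m=(z>.045)&(z<.066)&(abs(P[:,:,0]-.483)<.07)&(abs(P[:,:,1]-.225)<.07)
r=cv2.minAreaRect(P[m][:,:2].astype(np.float32)*1000);print(m.sum(),r)
E
```

```text
[ 0.0083 -0.0018  0.084 ] [ 0.     0.001 -0.007] t 9.17 [0.4637 0.1406 0.134 ] q [-0.8   0.13  0.44  1.99 -0.07  1.03 -0.59] F [ 1.  -1.5 -0.3] w 0.382 0.0
plate -0.105 [-0.0553  0.0541] [0.0085 0.011 ]
plate -0.075 [-0.055   0.0537] [0.0083 0.011 ]
plate -0.045 [-0.0554  0.0538] [0.0083 0.0186]
tcp dock xy -0.1575273011848281 -0.000834689571050401 0.13403114226024204
batt top 14903 0.06079538289517537 ((-83.76728820800781, -1.0702457427978516), (81.66973114013672, 55.903709411621094), 0.026487935334444046)
902 ((481.47613525390625, 226.35394287109375), (99.54579162597656, 57.55111312866211), 76.37757873535156)
```

View pics/w6.png

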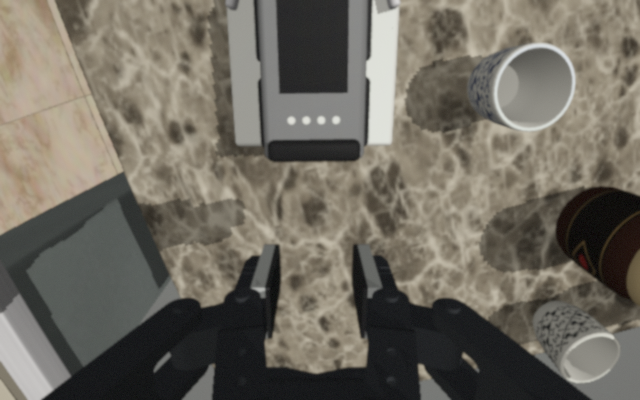

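The wrist view shows the battery lying on the landing, square and centred between the plate edges (ridge at 313,150). Both cups are upright at (523,85) and (575,345). Next I'll lower the shut fingers behind the rear face.

jog_arm(
  increments=[
    [0,0,0.0,0,0,-0.007,-1],
    [0,0,0.03,0,0,-0.007,-1],
    [0,0,0.06,0,0,-0.007,-1],
    [0,0,0.084,0,0,-0.007,-1],
    [0,0,0.084,0,0,-0.007,-1],
  ],
)

```text
clock: 9.68
position: [0.4617, 0.1476, 0.0455]
ee_rot: [0.787, 0.617, -0.003, -0.0]
ft_force: [-0.9, -0.7, -1.9]
grip_width: 0.002
grasp_force: 0.0
```

jog_arm(
  increments=[
    [0,0,0,0,0,0,-1],
    [0,0,0,0,0,0,-1],
  ],
)

```text
clock: 9.85
position: [0.4651, 0.1482, 0.0507]
ee_rot: [0.788, 0.616, 0.001, 0.0]
ft_force: [1.2, -0.2, 0.6]
grip_width: -0.003
grasp_force: 0.0
```

```bash
cat >> plan.py <<'E'
    d=o["position"][:2]-np.array([.5032,.2965]); print("dock-frame tcp mm",round(1e3*(d@[.2487,.9686]),1),round(1e3*(d@[-.9686,.2487]),1))
E
python3 plan.py .466 .16 .05 -14.4
```

```text
[ 0.0116 -0.002   0.0007] [ 0.001 -0.001  0.008] t 9.85 [0.4651 0.1482 0.0507] q [-0.77  0.27  0.41  2.04 -0.15  0.85 -0.52] F [ 1.2 -0.2  0.6] w -0.003 0.0
dock-frame tcp mm -153.1 -0.0
```

jog_arm(
  increments=[
    [0.01,0,0,0,0,0.008,-1],
    [0.018,0,0,0,0,0.008,-1],
    [0.026,0,0,0,0,0.008,-1],
    [0.034,0,0,0,0,0.008,-1],
    [0.042,0,0,0,0,0.008,-1],
  ],
)

```text
clock: 10.27
position: [0.4748, 0.1893, 0.05]
ee_rot: [0.79, 0.613, 0.0, 0.0]
ft_force: [-0.7, -2.6, 0.9]
grip_width: -0.005
grasp_force: 0.0
```

jog_arm(
  increments=[
    [0.007,0,0,0,0,0,-1],
    [0.014,0,0,0,0,0,-1],
    [0.021,0,0,0,0,0,-1],
    [0.028,0,0,0,0,0,-1],
    [0.028,0,0,0,0,0,-1],
  ],
)

```text
clock: 10.68
position: [0.4816, 0.2169, 0.0496]
ee_rot: [0.79, 0.613, 0.0, -0.0]
ft_force: [-1.4, 0.4, 0.2]
grip_width: 0.002
grasp_force: 0.0
```

```bash
python3 plan.py .4966 .27 .05 -14.4; python3 wd.py w7 .061 | tail -1
```

```text
[ 0.0551  0.0013 -0.0004] [ 0.    -0.     0.001] t 10.68 [0.4816 0.2169 0.0496] q [-0.84  0.35  0.38  1.94 -0.17  0.87 -0.62] F [-1.4  0.4  0.2] w 0.002 0.0
dock-frame tcp mm -82.5 1.1
batt top 45090 0.06084882474051931 ((-24.047698974609375, -0.5862789154052734), (55.99406433105469, 85.80770111083984), 89.87443542480469)
```

jog_arm(
  increments=[
    [0.007,0.001,0,0,0,0,-1],
    [0.014,0.001,0,0,0,0,-1],
    [0.021,0.001,0,0,0,0,-1],
    [0.028,0.001,0,0,0,0,-1],
    [0.035,0.001,0,0,0,0,-1],
  ],
)

```text
clock: 11.15
position: [0.4911, 0.2493, 0.0495]
ee_rot: [0.79, 0.613, -0.0, -0.0]
ft_force: [-1.1, -3.7, 0.7]
grip_width: 0.001
grasp_force: 0.0
```

jog_arm(
  increments=[
    [0.004,0,0,0,0,0,-1],
    [0.008,0,0,0,0,0,-1],
    [0.01,0,0,0,0,0,-1],
    [0.012,0,0,0,0,0,-1],
    [0.014,0,0,0,0,0,-1],
  ],
)

```text
clock: 11.57
position: [0.4947, 0.2628, 0.0496]
ee_rot: [0.79, 0.613, 0.0, -0.0]
ft_force: [-1.8, -1.8, 0.0]
grip_width: 0.0
grasp_force: 0.0
```

```bash
python3 plan.py .4966 .27 .05 -14.4; python3 wd.py w8 .061 | tail -1
```

```text
[ 0.0074  0.0001 -0.0004] [ 0.    -0.    -0.001] t 11.57 [0.4947 0.2628 0.0496] q [-0.87  0.41  0.36  1.86 -0.18  0.9  -0.68] F [-1.8 -1.8  0. ] w 0.0 0.0
dock-frame tcp mm -34.7 -0.1
batt top 41776 0.06084839739653604 ((21.54501724243164, -1.2007694244384766), (55.83417892456055, 82.10579681396484), 89.99750518798828)
```

jog_arm(
  increments=[
    [0.0015,0,0,0,0,0,-1],
    [0.003,0,0,0,0,0,-1],
    [0.0045,0,0,0,0,0,-1],
    [0.006,0,0,0,0,0,-1],
    [0.007,0,0,0,0,0,-1],
  ],
)

```text
clock: 12.03
position: [0.4962, 0.2686, 0.0495]
ee_rot: [0.79, 0.612, -0.001, 0.0]
ft_force: [-2.3, -7.8, 3.2]
grip_width: 0.004
grasp_force: 0.0
```

jog_arm(
  increments=[
    [0.001,0,0,0,0,0,-1],
    [0.002,0,0,0,0,0,-1],
    [0.002,0,0,0,0,0,-1],
  ],
)

```text
clock: 12.28
position: [0.4965, 0.2685, 0.0492]
ee_rot: [0.791, 0.612, -0.002, 0.001]
ft_force: [-4.0, -11.5, 3.0]
grip_width: 0.001
grasp_force: 0.0
```

```bash
python3 plan.py .4966 .27 .05 -14.4; python3 wd.py w9 .061 | tail -1
```

```text
[ 0.0015 -0.0003 -0.0009] [-0.001  0.004 -0.003] t 12.28 [0.4965 0.2685 0.0492] q [-0.88  0.43  0.36  1.84 -0.18  0.91 -0.69] F [ -4.  -11.5   3. ] w 0.001 0.0
dock-frame tcp mm -28.8 -0.5
batt top 36153 0.06084821795593768 ((23.082542419433594, -0.9606189727783203), (55.84654235839844, 73.51673889160156), 89.6702880859375)
```

jog_arm(
  increments=[
    [0.001,0,0,0,0,0,-1],
    [0.002,0,0,0,0,0,-1],
    [0.003,0,0,0,0,0,-1],
    [0.003,0,0,0,0,0,-1],
  ],
)

```text
clock: 12.67
position: [0.497, 0.2684, 0.0484]
ee_rot: [0.792, 0.611, -0.004, 0.002]
ft_force: [-3.4, -20.6, 1.8]
grip_width: 0.001
grasp_force: 0.0
```

jog_arm(
  increments=[
    [0.001,0,0,0,0,0,-1],
    [0.002,0,0,0,0,0,-1],
    [0.002,0,0,0,0,0,-1],
  ],
)

```text
clock: 12.92
position: [0.4974, 0.2682, 0.0479]
ee_rot: [0.792, 0.61, -0.005, 0.002]
ft_force: [-5.9, -26.7, 3.4]
grip_width: 0.001
grasp_force: 0.0
```

```bash
python3 plan.py .4966 .27 .05 -14.4
```

```text
[ 0.0015 -0.0012 -0.0021] [-0.003  0.011 -0.006] t 12.92 [0.4974 0.2682 0.0479] q [-0.88  0.43  0.36  1.84 -0.18  0.91 -0.69] F [ -5.9 -26.7   3.4] w 0.001 0.0
dock-frame tcp mm -28.8 -1.4
```

jog_arm(
  increments=[
    [-0.01,0,0,0,0,0,-1],
    [-0.02,0,0,0,0,0,-1],
    [-0.05,0,0,0,0,0,-1],
    [-0.08,0,0,0,0,0,-1],
    [-0.08,0,0,0,0,0,-1],
  ],
)

```text
clock: 13.33
position: [0.4774, 0.1932, 0.0496]
ee_rot: [0.792, 0.611, -0.001, 0.0]
ft_force: [0.6, -0.9, 0.1]
grip_width: -0.001
grasp_force: 0.0
```

jog_arm(
  increments=[
    [0,0,-0.03,0,0,0,-1],
    [0,0,-0.05,0,0,0,-1],
    [0,0,-0.05,0,0,0,-1],
  ],
)

```text
clock: 13.58
position: [0.4804, 0.1999, 0.1038]
ee_rot: [0.79, 0.613, 0.004, -0.0]
ft_force: [0.9, 0.3, 0.2]
grip_width: -0.001
grasp_force: 0.0
```

```bash
python3 plan.py .4966 .27 .05 -14.4
python3 - <<'E'
from workcell import optics
from h import *
for n in ("wrist","top"):
    c=optics.camera(n);P=cloud(c);z=P[:,:,2];hsv=cv2.cvtColor(c["color"],cv2.COLOR_RGB2HSV)
    np.savez(n+"L.npz",**{k:c[k] for k in ("color","depth","K","k1","R","t")})
    q=P[:,:,:2]-np.array([.5032,.2965]); X=1e3*q@[.2487,.9686]; Y=1e3*q@[-.9686,.2487]
    s=(abs(Y)<60)&(X>-130)
    pl=s&(z>.006)&(z<.013)&(hsv[:,:,1]<40)&(hsv[:,:,2]>120); print(n,"plate",np.percentile(X[pl],[.5,2]),np.percentile(Y[pl],[.5,99.5]))
    b=(abs(Y)<20)&(abs(X)<90)&(z>.066)&(z<.0745); print("ridge x",b.sum(),np.percentile(X[b],[1,5,50,95,99]) if b.sum()>5 else 0)
    b=(abs(Y)<33)&(abs(X)<90)&(z>.056)&(z<.0745); print("top x",np.percentile(X[b],[.5,2,99]),np.percentile(Y[b],[1,99]))
    h=(z>.115)&(z<.13)&(abs(Y)<60)&(X>20)&(X<150); print("hood",np.percentile(X[h],[1,99]) if h.sum()>5 else 0)
    if n=="wrist": cv2.imwrite("pics/wL.png",c["color"][:,:,::-1])
E
```

```text
[ 0.0716 -0.0021  0.0542] [ 0.004 -0.006 -0.001] t 13.58 [0.4804 0.1999 0.1038] q [-0.84  0.25  0.41  1.93 -0.12  0.97 -0.63] F [0.9 0.3 0.2] w -0.001 0.0
dock-frame tcp mm -99.2 -1.9
wrist plate [-124.3149152  -122.09000001] [-54.15734202  53.50446498]
ridge x 2646 [-15.17995187 -14.77487168  -9.73137546  -4.89827631  -4.36585482]
top x [-16.46198312 -15.91173587  12.29814948] [-27.20672408  26.76979321]
hood 0
top plate [-121.71021308 -112.94642533] [-51.04424085  58.47782837]
ridge x 82 [-13.01545483 -12.51791321  -5.99764321  42.40109016  58.08928864]
top x [-13.62899704 -12.49450443  60.64592669] [-23.80896179  30.63336961]
hood [ 61.16722271 124.70101292]
```

View pics/wL.png

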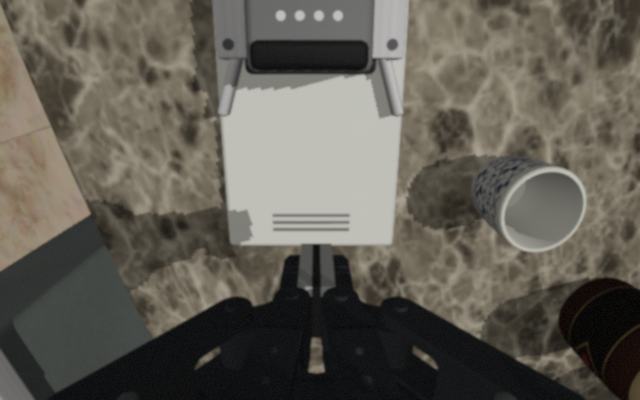

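The wrist view shows the battery's ridge (310,55) just inside the rail mouth and the cup upright at (530,205). The rear face is at dock x ≈ -16 mm, against -15.5 when home. It didn't move under 27 N, well over the detent's 10 N, so it is home and the gripper is clear.

```bash
python3 -c "
from workcell import workorder; print(workorder.hand_in())"
```

```text
the job is handed in; nothing more can be done
None
```

I stood the cup upright on the bare worktop and pushed the battery home under the rails: its rear face measured within about 1 mm of home and it did not move under 27 N; the job is handed in at about 14 s, with no verdict shown.

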